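# Seat a temperature probe in its thermowell and tighten the collet nut

### The job

Take the long temperature probe out of the stand and push it straight down through the knurled nut on the lid of the warming vessel, past the springs that hug it, until it is fully home on the floor of the thermowell, pressing firmly but not hard. Then turn the knurled nut clockwise until its collet grips the probe firmly, stopping there without forcing it. Let go with the probe still fully home, without disturbing the blanking plug, the dropper bottle or the specimen cup beside the work.

Things in the scene. Friction and masses are not known exactly. Their poses are not given: they have to be found in the camera images.
- probe_head (a point): centre of the temperature probe's head, where it is grasped: round, 18 mm in diameter, 26 mm tall, on the probe's axis, 89 mm above its domed end and 13 mm below its top; z points up along the probe. Standing in the stand, the head spans 83 to 109 mm above the table
- probe: the temperature probe, about 120 g, 102 mm long, upright in a bore of the stand: a straight steel sheath 10 mm in diameter and 76 mm long with a domed end, and the head on top of it. Origin at the domed end, on its axis; z points up to the head. In the stand the domed end is 7 mm above the table
- probe_tip (a point): the domed lower end of the probe's sheath (same point as the probe's origin)
- vessel: fixed stainless warming vessel, 132 mm in diameter, origin under its centre; lid top 85 mm above the table (screws and small plugs on it rise 10 mm more); two hose tails on its +x side reach 89 mm from the axis. In the middle of the lid a fixed boss, 39 mm wide and 22 mm tall, carries the round knurled nut: 38 mm in diameter, 107 to 131 mm above the table
- port_mouth (a point): centre of the nut's open top, 131 mm above the table: a funnel 22 mm wide, narrowing to a 13 mm throat 7 mm below. Under it the three collet jaws, open 11.5 to 21 mm (hidden, differs from case to case), then the 12.4 mm bore. Straight down, 70 mm to the floor. With the probe home its head's underside is 6 mm above this point, its top 32 mm above
- nut_grip (a point): point on the nut's vertical axis at the height to grip it, 10 mm below its top, 14 mm above its underside. The nut turns clockwise seen from above to tighten and does not rise or sink. It drags steadily with about 0.35 N m as it turns and stays where it is left; felt at rest after a step, that drag may show either way round, so compare readings taken alike. No mark shows its angle
- collet: the collet in the nut (origin at the vessel's). Clockwise turning closes its jaws 4 mm each per rad. 0.2 to 1.4 rad from the start they touch the sheath; from there the torque climbs steadily, by about 0.1 N m for each further 0.1 rad. A rise of 0.25 to 0.4 N m over the level while it ran free is a firm grip; a rise of 0.5 N m is forcing
- well_floor (a point): centre of the closed floor of the thermowell, on the nut's axis, 61 mm above the table; the probe's domed end rests here when it is fully home
- well: the thermowell, a fixed blind tube under the nut (origin at the vessel's). 22 mm above its floor three spring fingers hug the sheath: the probe, let go, stops on them; about 3 to 6 N pushes it past them and down, and they hold it where it is left. Pressing on the floor with 8 to 25 N is right; 45 N spoils it
- stand: fixed white block 44 x 156 x 50 mm (x, y, z) on a grey foot 54 x 166 x 6 mm, origin under its centre; three vertical bores, 11.6 mm wide and 43 mm deep, in a row along its y at -52, 0 and +52 mm. The probe and the blanking plug stand in two of them
- plug_head (a point): centre of the head of the blanking plug, a bystander in the stand: a 10 mm pin only 30 mm long under a broad knurled head, 23 mm in diameter and 16 mm tall, that rests on the stand's top
- dropper_2: reagent dropper bottle with a grey cap standing alone behind the stand, 25 mm in diameter, 71 mm tall, a bystander; origin under its centre
- cup_a: specimen cup with a yellow lid, the one nearest the vessel, 52 mm in diameter, 62 mm tall, a bystander; origin under its centre
Mind the look-alikes: they are no part of the job. What is shaped like the probe but orange or purple is not meant.

How it is judged:
By the outcome, as a careful person would: the job done as asked, in the order asked, and still so for the second after the job is handed in, with the robot touching nothing.
It also fails if it takes over 69 s, if anything falls off the work surface, if the arm or the gripper's body presses on something with over 40 N, if the wrist force passes 120 N, or if a joint passes its speed limit or range.

### The arm

A 7-joint arm with a two-finger parallel gripper is mounted at the origin on a cart in front of the work surface, level with it; the furniture and walls round the work are solid. World frame = base frame: x ahead of the robot, y to its left, z up, the work surface at z = 0. Lengths are in m, angles in rad, forces in N, time in s.
With the tool pointing down it reaches from about 0.425 to 0.925 m from the base axis. Payload 6.8 kg.
Tool frame: the origin (TCP) lies at the centre of the arm's flange, where the gripper is bolted on; the fingertips stand 173 mm ahead of it and the grasp point (between the pads) lies 155 mm ahead of it (finger_overhang is the distance from the TCP to the fingertips, in m); y points along the fingers, z is the direction in which the jaws open and shut, and the axes are right-handed (so a half turn about y gives the same grasp; the last joint's range is limited). The gripper opens to 85 mm and grips with 20 to 120 N. Pads are 22 mm wide; open, the fingers measure 114 mm over their backs; the gripper's body (76 mm by 85 mm) begins 54 mm behind the grasp point. The pads swing forward as they close: fully open they stand 13 mm farther back than shut.
Start: joints at [-1.42, 0.477, 0.022, 1.555, -0.011, 1.109, -0.083], TCP at [0.173, 0.653, 0.405] pointing down, gripper open.
Joint ranges: [-2.96, 2.96], [-0.34, 2.1], [-1.41, 1.46], [0.24, 2.44], [-1.37, 4.51], [0.17, 1.92], [-2.96, 2.96]. Speed limits (rad/s): [2.39, 2.39, 3.14, 3.14, 3.14, 3.14, 3.14].

### API

Orientations are given as a rotation vector (axis times angle).
In Python, from bench import get_obs, grab_frame, hand_in, finger_overhang gives the robot as it stands. The module is installed in compiled form; this text tells all that it offers.
- The arm moves only by the shell command python3 -m jog 'ROWS' [FORCE]. ROWS is JSON, a list of rows, each a list of 3 entries, a list of its own where there are three numbers: the shift along the tool's x, y, z in cm, then the turn about the tool's y in rad, then the gripper command: -1 is fully open, 1 is shut, values between are in proportion. In form: [[[x, y, z], twist, gripper], ...]. A call has 1 to 10 rows; each row is the pose to reach, as a shift and turn from the pose commanded when the call began, along the tool's axes at that moment; what a row does not reach only later rows make up. A row lasts 1/8 s, in which the tool goes at most 62.5 mm and 10.7 degrees, less where a joint would pass 70% of its speed; a pose out of reach is approached as far as the arm can. A call with a gripper value outside its range is refused whole. The fingers move at their own pace and stop on an object; FORCE is the grip in N (left out, the last holds). Time passes only in rows, so rows that repeat a pose let the fingers close. It gives the time, the measured TCP pose, the force and the opening at its end, in the units of the state.
- get_obs(): the state, without advancing time (a new reading comes with each control period).
- grab_frame(name): name is "scene" or "top"; returns a dict with "image" (400x640x3 uint8, blue, green, red), "fx", "fy", "cx", "cy" (pixels), "distortion" ([k1, k2, p1, p2, k3] as OpenCV has them; the pictures are not rectified), "origin" and "rotation" of the camera in the world. Camera axes: x right, y up, looking along -z (the intrinsics and any distortion apply to the point x, -y, -z); pixel columns grow to the right and rows downward; lengths in m; the calibration is good to about 2 mm. A picture is of the moment at which its call begins. There is no depth.
- hand_in(): hands the job in, once; it reports no verdict.
The state is a dict: "clock": time; "joints": joint angles; "qvel": joint speeds; "tau": joint torques, N m; "tcp_pos": TCP position; "orientation": TCP orientation; "contact_force": force on the tool from outside, world axes, zero at the start; "moment": the same for the moment, N m; "grip_width": finger opening in m.
Only numpy, scipy, OpenCV 4.12 (cv2) and the standard library are available. Lean on these libraries where they do the work, as an engineer would, in place of code of your own. Each camera call takes 0.05 s, during which the arm holds its last target.

## Working session

There is one attempt and no reset: what is moved stays moved. The work goes in short steps, Python scripts to look and compute and a shell command to move; the robot and the scene stay as the last step left them, time stands still between calls to the robot, and variables do not carry over. Pictures are saved under pics/ and viewed, and the job is handed in when it is done.

```bash
mkdir -p pics; python3 - <<'E'
from bench import *
import cv2,numpy as np
o=get_obs()
for k,v in o.items(): print(k,np.round(v,4))
print(finger_overhang if not callable(finger_overhang) else finger_overhang())
for n in ("scene","top"):
    f=grab_frame(n); cv2.imwrite(f"pics/{n}0.png",f["image"])
    print(n,f["fx"],f["fy"],f["cx"],f["cy"],f["distortion"],f["origin"],f["rotation"])
E
```

```text
clock 0.0
joints [-1.4201  0.4778  0.0223  1.5564 -0.0115  1.1093 -0.0831]
qvel [ 0.      0.0005  0.0004  0.001   0.0007 -0.0017 -0.0001]
tau [ 3.00000e-04 -5.96439e+01  1.60770e+00 -2.81213e+01  1.24000e-02
  9.10000e-03  0.00000e+00]
tcp_pos [0.1727 0.6523 0.4037]
orientation [-1.563   0.2033 -0.2031]
contact_force [0.0608 0.13   1.1204]
moment [ 0.0169  0.0364 -0.0446]
grip_width 0.0853
0.1734
scene 426.5329432172724 426.5329432172724 316.1889819778788 198.4234492873791 [-0.0380158  0.         0.         0.         0.       ] [-0.00565052  0.54943926  0.63144598] [ 0.5020711  -1.10519234 -2.0087091 ]
top 365.01065441313335 365.01065441313335 316.2244816188142 197.5272854409541 [-0.07649642  0.          0.          0.          0.        ] [0.46556649 0.05744919 0.95513104] [ 0.11254474 -0.15812156 -1.5507137 ]
```

View pics/scene0.png

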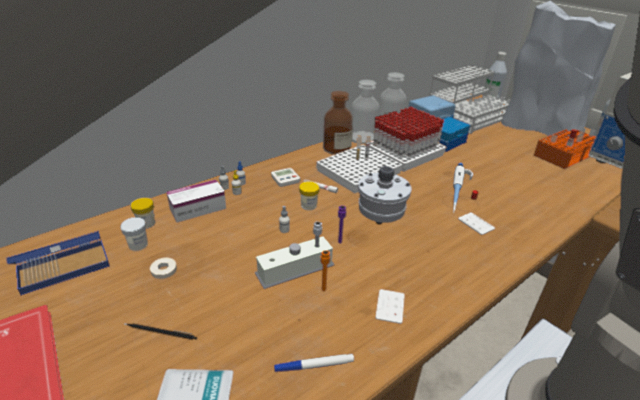

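View pics/top0.png

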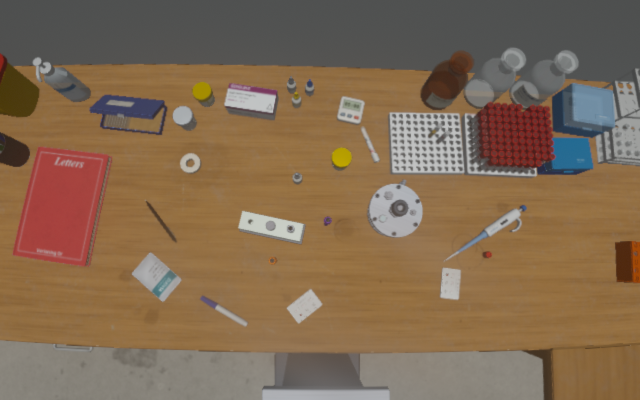

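The scene view shows the grey-headed probe in the stand at about (318,230), with the plug at (295,250). The orange look-alike is at (325,260) and the purple one at (342,215). In the top view the probe is at (290,229), the plug at (270,226), the empty bore at (251,221), and the nut at (400,208). I choose the grey probe and will check it in close crops.

```bash
cat > h.py <<'E'
import numpy as np,cv2
from bench import *
from scipy.spatial.transform import Rotation as R
def cam(f):
    K=np.array([[f["fx"],0,f["cx"]],[0,f["fy"],f["cy"]],[0,0,1]]);D=np.array(f["distortion"],float)
    r=np.array(f["rotation"],float); M=r if r.shape==(3,3) else R.from_rotvec(r).as_matrix()
    return K,D,M,np.array(f["origin"])
def ray(f,uv):
    K,D,M,o=cam(f); p=cv2.undistortPoints(np.array([[uv]],float),K,D)[0,0]
    d=M@np.array([p[0],-p[1],-1.]); return o,d/np.linalg.norm(d)
def onz(f,uv,z):
    o,d=ray(f,uv); return o+d*(z-o[2])/d[2]
def proj(f,P):
    K,D,M,o=cam(f); c=M.T@(np.array(P,float)-o); c=np.array([c[0],-c[1],-c[2]])
    return cv2.projectPoints(c.reshape(1,1,3),np.zeros(3),np.zeros(3),K,D)[0][0,0]
def tri(f1,a,f2,b):
    o1,d1=ray(f1,a);o2,d2=ray(f2,b)
    s=np.linalg.lstsq(np.c_[d1,-d2],o2-o1,rcond=None)[0]
    p,q=o1+s[0]*d1,o2+s[1]*d2; return (p+q)/2,np.linalg.norm(p-q)
def crop(f,x0,y0,x1,y1,k,name):
    cv2.imwrite("pics/"+name,cv2.resize(f["image"][y0:y1,x0:x1],None,fx=k,fy=k,interpolation=cv2.INTER_CUBIC))
E
python3 - <<'E'
from h import *
s=grab_frame("scene");t=grab_frame("top")
crop(s,240,150,440,300,4,"s1.png");crop(t,230,160,430,280,4,"t1.png")
for n,uv,z in (("stand probe",(290.5,229),.109),("plug",(270.5,226),.066),("nut",(400,208),.131),("orange",(274,260),.1),("purple",(327,221),.1),("cup",(342,157),.062),("drop",(297,178),.071)):
    print(n,onz(t,uv,z).round(4))
E
```

```text
stand probe [0.5383 0.0924 0.109 ]
plug [0.5485 0.143  0.066 ]
nut [ 0.5886 -0.1593  0.131 ]
orange [0.4667 0.1291 0.1   ]
purple [0.5593 0.0074 0.1   ]
cup [ 0.7274 -0.0318  0.062 ]
drop [0.6683 0.081  0.071 ]
```

View pics/s1.png

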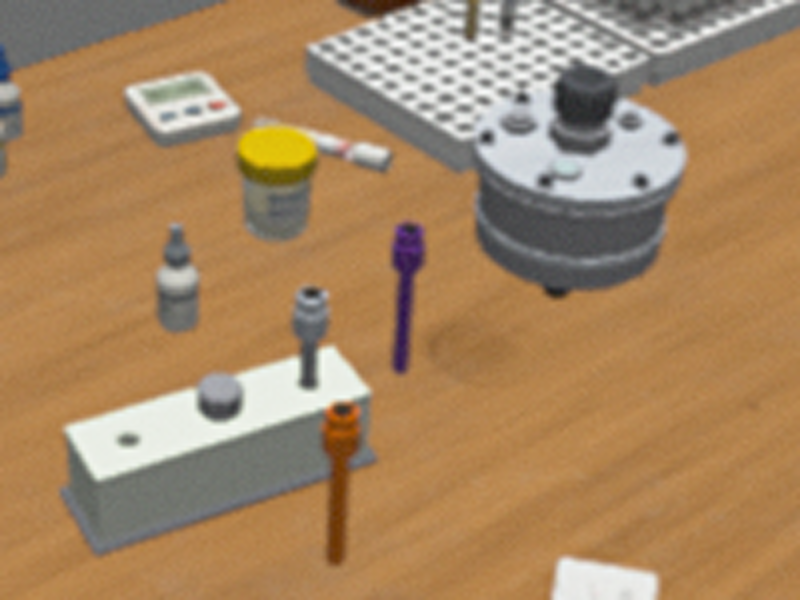

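View pics/t1.png

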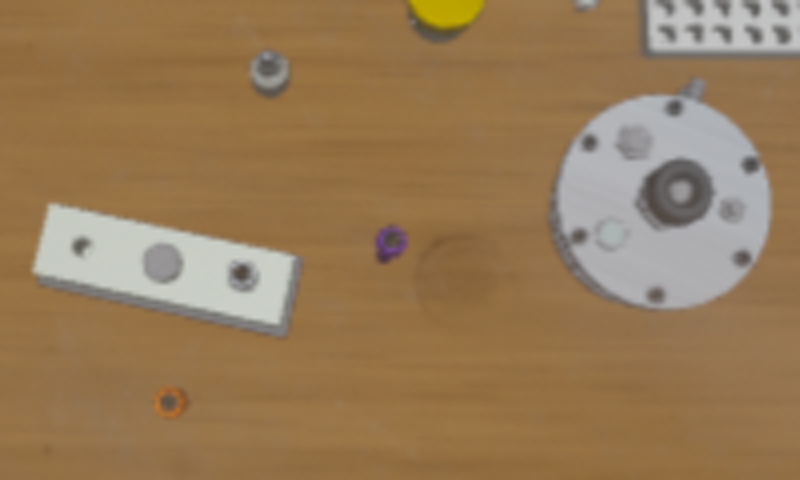

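```bash
python3 - <<'E'
from h import *
s=grab_frame("scene");t=grab_frame("top")
crop(t,376,185,424,230,14,"t_nut.png");crop(s,360,155,415,200,14,"s_nut.png")
crop(t,262,205,310,245,14,"t_pr.png");crop(s,295,210,345,250,14,"s_pr.png")
M=R.from_rotvec(get_obs()["orientation"]).as_matrix();print(M.round(3))
for P in ((.5383,.0924,.109),(.5383,.0924,.083),(.5886,-.1593,.131),(.5886,-.1593,.107)): print(P,proj(s,P).round(1),proj(t,P).round(1))
E
```

```text
[[ 0.967 -0.     0.256]
 [-0.256 -0.001  0.967]
 [ 0.    -1.    -0.001]]
(0.5383, 0.0924, 0.109) [319.  223.1] [290.5 229. ]
(0.5383, 0.0924, 0.083) [318.6 233.1] [290.9 230. ]
(0.5886, -0.1593, 0.131) [386.9 169.2] [400. 208.]
(0.5886, -0.1593, 0.107) [385.8 177.7] [397.4 209.5]
```

View pics/t_nut.png

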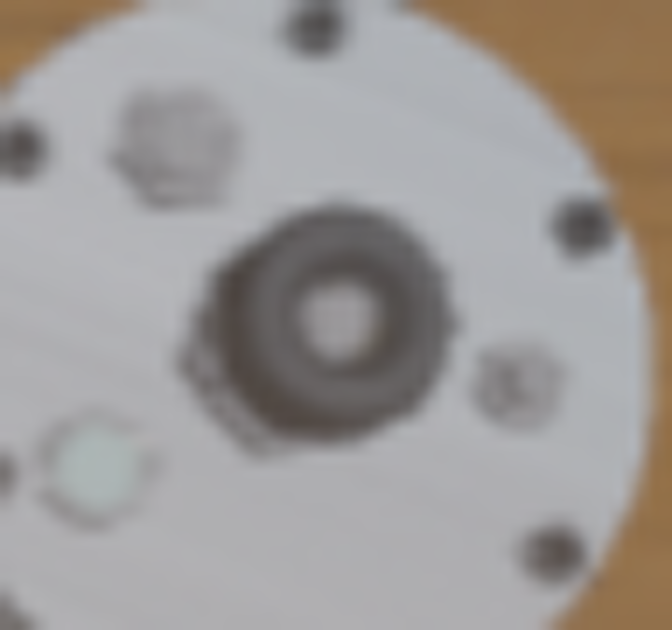

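View pics/s_nut.png

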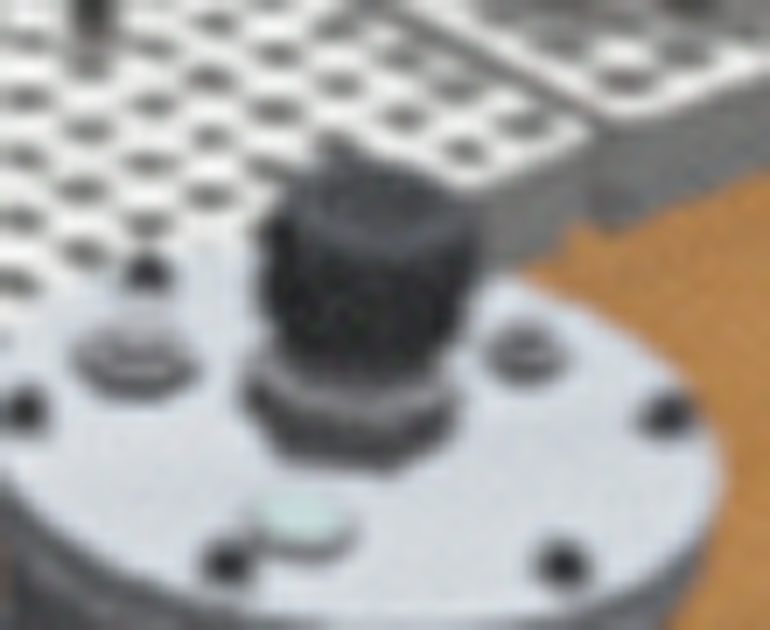

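View pics/t_pr.png

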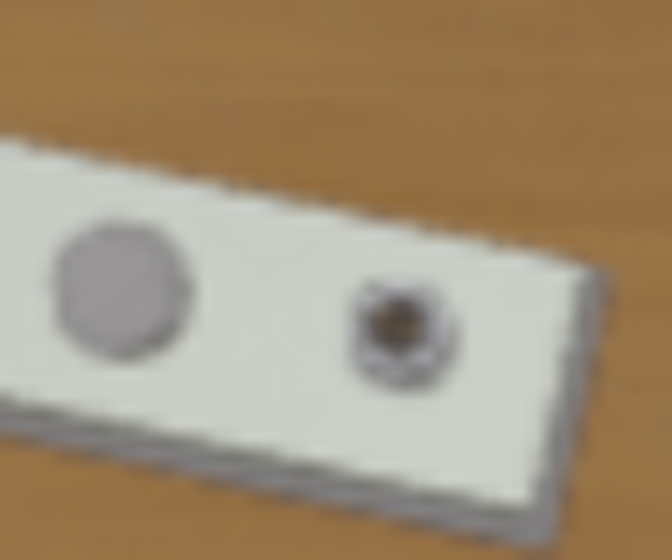

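View pics/s_pr.png

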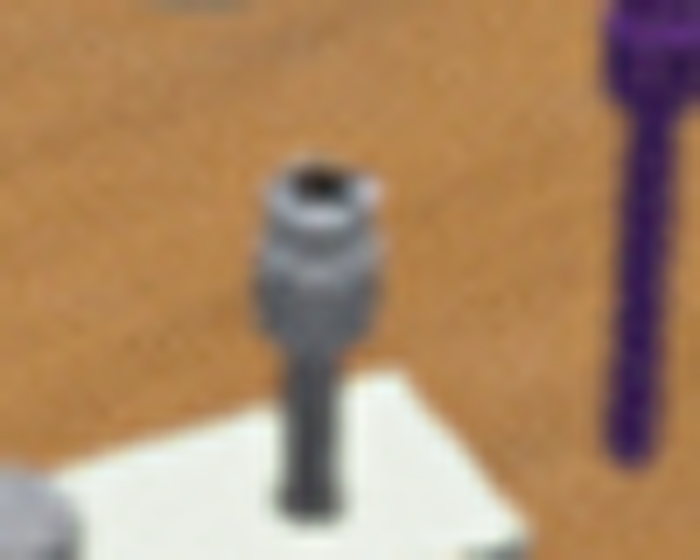

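```bash
python3 - <<'E'
from h import *
s=grab_frame("scene");t=grab_frame("top")
print("probe",tri(s,(317.5,223.0),t,(290.0,227.8)),onz(t,(290,227.8),.109),onz(s,(317.5,223),.109))
print("nut",tri(s,(386.9,169.),t,(399.8,207.3)),onz(t,(399.8,207.3),.131),onz(s,(386.9,169),.131))
# plug and bore from top
pl=(262+120.5/14-.5,205+291/14-.5);print("plug",onz(t,pl,.066))
hb=(230+82.5/4-.5,160+246.5/4-.5);print("bore",hb,onz(t,hb,.050))
print("lid",onz(t,(230+663.5/4-.5,160+201.5/4-.5),.085))
P=np.array([.5393,.0945])
M=R.from_rotvec(get_obs()["orientation"]).as_matrix()
g=get_obs();print("tool shift",M.T@(np.r_[P,.4]-g["tcp_pos"])*100)
E
```

```text
probe (array([0.54126327, 0.09375382, 0.10808534]), np.float64(0.0002854350893032059)) [0.5410823  0.09361141 0.109     ] [0.54041917 0.09464135 0.109     ]
nut (array([ 0.58969295, -0.15934462,  0.13107625]), np.float64(0.0014375288760589018)) [ 0.59023133 -0.15887343  0.131     ] [ 0.58930355 -0.159996    0.131     ]
plug [0.55022379 0.14402259 0.066     ]
bore (250.125, 221.125) [0.56121616 0.19552473 0.05      ]
lid [ 0.59067653 -0.15985964  0.085     ]
tool shift [ 49.71634087   0.46742814 -44.55925873]
```

```bash
python3 -m jog '[[[49.9,4,-44.6],0,0],[[49.9,4,-44.6],0,0],[[49.9,4,-44.6],0,0],[[49.9,4,-44.6],0,0],[[49.9,4,-44.6],0,0],[[49.9,4,-44.6],0,0],[[49.9,4,-44.6],0,0],[[49.9,4,-44.6],0,0],[[49.9,4,-44.6],0,0],[[49.9,4,-44.6],0,0]]' 40
```

```text
clock: 1.65
tcp_pos: [0.5169, 0.1299, 0.3677]
orientation: [-1.561, 0.202, -0.203]
contact_force: [1.0, 0.1, -0.5]
grip_width: 0.0425
```

```bash
python3 -m jog '[[[0,0,0],0,0],[[0,0,0],0,0],[[0,0,0],0,0]]'; cat >> h.py <<'E'
def shift(P,yaw=None,off=None):
    g=get_obs();M=R.from_rotvec(g["orientation"]).as_matrix();
    print("clk",g["clock"],"tcp",g["tcp_pos"].round(4) if hasattr(g["tcp_pos"],'round') else g["tcp_pos"],"shift cm",(M.T@(np.array(P)-g["tcp_pos"])*100).round(2),"yaw z deg",np.degrees(np.arctan2(M[1,2],M[0,2])).round(2),"tilt y",M[:,1].round(4),"q",np.round(g["joints"],2))
E
python3 -c "
from h import *
shift((.5408,.0938,.251));print(np.degrees(np.arctan2(.98,.197)),finger_overhang)"
```

```text
clock: 2.02
tcp_pos: [0.5154, 0.1332, 0.3674]
orientation: [-1.561, 0.201, -0.201]
contact_force: [0.8, 0.2, 0.4]
grip_width: 0.0432
clk 2.025 tcp [0.5154 0.1332 0.3674] shift cm [ 3.47 11.64 -3.18] yaw z deg 75.34 tilt y [-3.e-04  7.e-04 -1.e+00] q [-0.6   0.29  0.27  1.95 -0.1   0.92  1.04]
78.63386214915568 0.1734
```

```bash
python3 -m jog '[[[3.5,3,-3.2],0,0],[[3.5,4,-3.2],0,0],[[3.5,5,-3.2],0,0],[[3.5,7,-3.2],0,0],[[3.5,9,-3.2],0,0],[[3.5,11,-3.2],0,0],[[3.5,11.6,-3.2],0,0],[[3.5,11.6,-3.2],0,0],[[3.5,11.6,-3.2],0,0]]'
python3 -c "
from h import *
shift((.5408,.0938,.251))
s=grab_frame('scene');crop(s,270,150,370,270,5,'s2.png')
t=grab_frame('top');crop(t,240,180,340,260,6,'t2.png')"
```

```text
clock: 3.15
tcp_pos: [0.5419, 0.0921, 0.2522]
orientation: [-1.561, 0.202, -0.204]
contact_force: [0.3, -0.5, 0.6]
grip_width: 0.0427
clk 3.15 tcp [0.5419 0.0921 0.2522] shift cm [-0.15  0.12  0.14] yaw z deg 75.2 tilt y [ 1.3e-03  6.0e-04 -1.0e+00] q [-0.48  0.48  0.25  2.   -0.18  0.69  1.2 ]
```

View pics/s2.png

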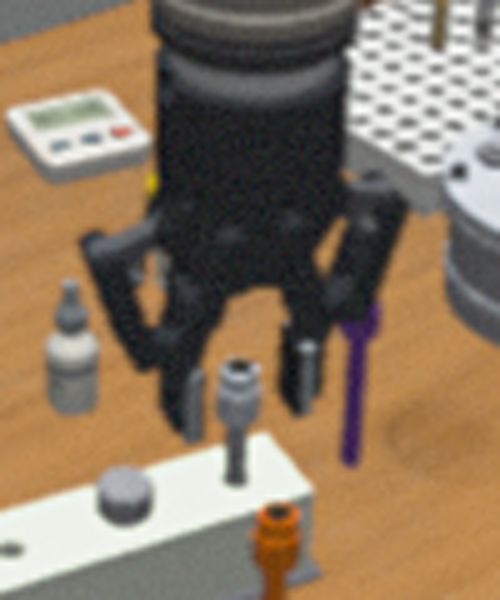

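View pics/t2.png

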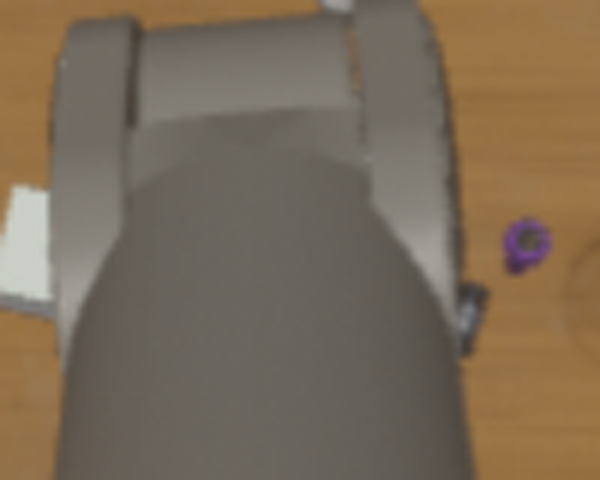

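```bash
python3 -c "
from h import *
s=grab_frame('scene');g=get_obs();M=R.from_rotvec(g['orientation']).as_matrix();p=np.array(g['tcp_pos'])
for d in (.155,.1734,.160,.165):
  for w in (-.0215,0,.0215):
    q=proj(s,p+M[:,1]*d+M[:,2]*w); print(d,w,((q-[270,150]+.5)*5).round(0))
print(((proj(s,(.5408,.0938,.096))-[270,150]+.5)*5))"
```

```text
0.155 -0.0215 [289. 375.]
0.155 0 [242. 386.]
0.155 0.0215 [194. 398.]
0.1734 -0.0215 [287. 410.]
0.1734 0 [241. 421.]
0.1734 0.0215 [194. 433.]
0.16 -0.0215 [288. 384.]
0.16 0 [242. 396.]
0.16 0.0215 [194. 407.]
0.165 -0.0215 [288. 394.]
0.165 0 [241. 405.]
0.165 0.0215 [194. 417.]
[240.18255717 391.51116507]
```

```bash
python3 -m jog '[[[-0.1,0.1,0.15],0,0],[[-0.1,0.1,0.15],0,0.5],[[-0.1,0.1,0.15],0,1],[[-0.1,0.1,0.15],0,1],[[-0.1,0.1,0.15],0,1],[[-0.1,0.1,0.15],0,1]]' 60
python3 -c "
from h import *
shift((.5408,.0938,.251))
s=grab_frame('scene');crop(s,280,190,360,260,8,'s3.png')"
```

```text
clock: 4.05
tcp_pos: [0.5411, 0.0932, 0.2505]
orientation: [-1.561, 0.203, -0.203]
contact_force: [-0.2, -1.2, 2.7]
grip_width: 0.0161
clk 4.05 tcp [0.5411 0.0932 0.2505] shift cm [-0.04 -0.05  0.05] yaw z deg 75.16 tilt y [-0.e+00 -2.e-04 -1.e+00] q [-0.48  0.48  0.25  2.   -0.18  0.68  1.2 ]
```

View pics/s3.png

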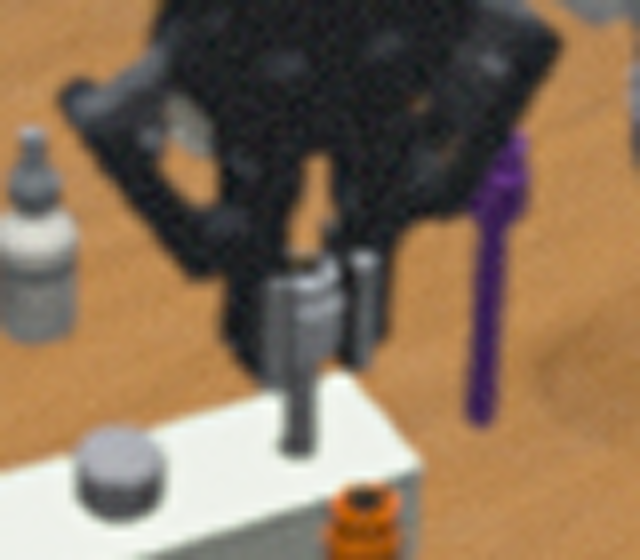

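```bash
python3 -m jog '[[[0,-1,0],0,1],[[0,-3,0],0,1],[[0,-5,0],0,1],[[0,-8,0],0,1],[[0,-12,0],0,1],[[0,-16,0],0,1],[[0,-16,0],0,1],[[0,-16,0],0,1]]'
python3 -c "
from h import *
shift((.5898,-.1593,.41))
s=grab_frame('scene');crop(s,260,100,380,260,4,'s4.png')"
```

```text
clock: 5.1
tcp_pos: [0.5406, 0.0935, 0.41]
orientation: [-1.561, 0.204, -0.202]
contact_force: [-0.1, 0.7, -1.3]
grip_width: 0.016
clk 5.1 tcp [0.5406 0.0935 0.41  ] shift cm [ 1.122e+01 -1.000e-02 -2.318e+01] yaw z deg 75.19 tilt y [-9.e-04  0.e+00 -1.e+00] q [-0.54  0.27  0.31  1.87 -0.1   1.02  1.12]
```

View pics/s4.png

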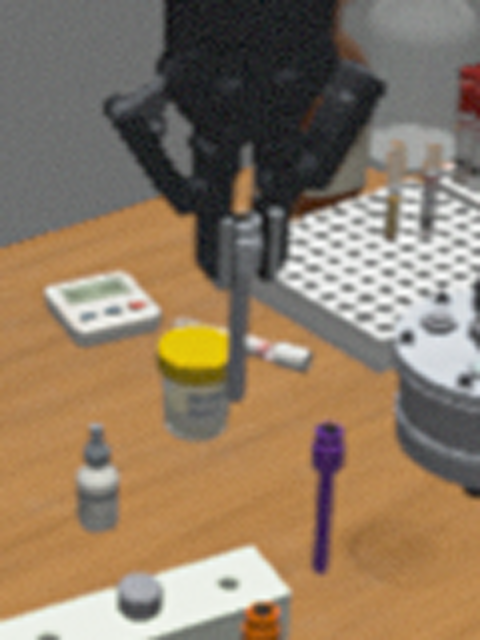

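```bash
python3 -m jog '[[[2,0,-4],0,1],[[4,0,-8.5],0,1],[[6.5,0,-13.5],0,1],[[9,0,-18.5],0,1],[[10.5,0,-21.5],0,1],[[11.2,0,-23.2],0,1],[[11.2,0,-23.2],0,1],[[11.2,0,-23.2],0,1],[[11.2,0,-23.2],0,1]]'
python3 -c "
from h import *
shift((.5898,-.1593,.41))
s=grab_frame('scene');crop(s,340,80,430,200,5,'s5.png')
t=grab_frame('top');crop(t,350,150,450,250,6,'t5.png')
for z in (.163,.168,.131):
  print(z,(proj(s,(.5898,-.1593,z))-[340,80]+.5)*5)
"
```

```text
clock: 6.28
tcp_pos: [0.5901, -0.1577, 0.4103]
orientation: [-1.561, 0.201, -0.201]
contact_force: [-0.6, 0.6, -0.6]
grip_width: 0.0164
clk 6.275 tcp [ 0.5901 -0.1577  0.4103] shift cm [ 0.01  0.03 -0.17] yaw z deg 75.32 tilt y [-2.e-04  9.e-04 -1.e+00] q [-0.15  0.38  0.41  1.73 -0.17  1.06  1.63]
0.163 [242.86359194 388.94135472]
0.168 [244.07211244 379.61247802]
0.131 [235.26544833 447.50587472]
```

View pics/s5.png

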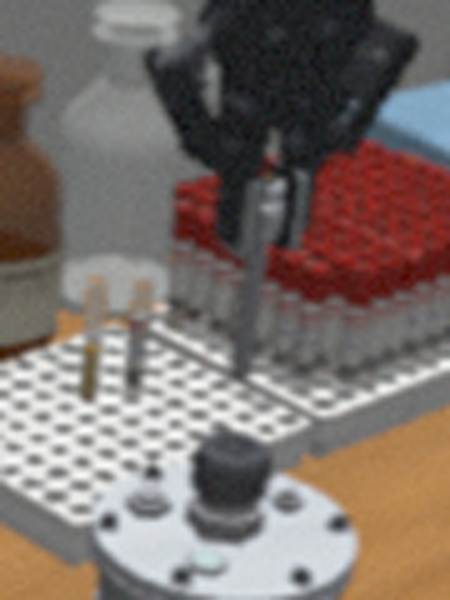

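View pics/t5.png

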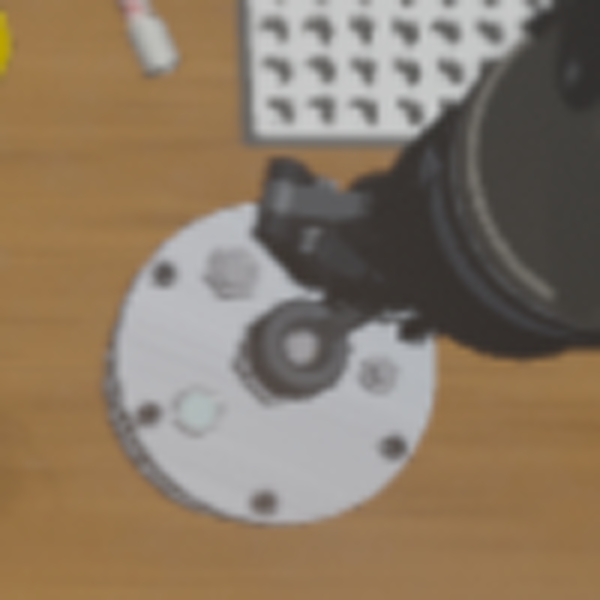

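```bash
python3 -c "
from h import *
s=grab_frame('scene');t=grab_frame('top')
g=get_obs();p=g['tcp_pos']
for z in (.167,.175,.2,.23,.244,.27):
  q=(p[0],p[1],z);print(z,((proj(s,q)-[340,80]+.5)*5).round(1),((proj(t,q)-[350,150]+.5)*6).round(1))
crop(t,390,195,430,225,16,'t6.png');crop(s,375,110,405,165,12,'s6.png')
for z in (.167,.2,.23,.244): print(((proj(t,(p[0],p[1],z))-[390,195]+.5)*16).round(1),((proj(s,(p[0],p[1],z))-[375,110]+.5)*12).round(1))
"
```

```text
0.167 [242.9 381.6] [326.7 333.2]
0.175 [244.8 366.6] [332.5 329.9]
0.2 [251.  318.8] [351.4 319.1]
0.23 [258.6 259.8] [375.8 305.2]
0.244 [262.2 231.6] [387.9 298.3]
0.27 [269.1 178.1] [411.4 284.8]
[231.1 168.6] [162.9 555.8]
[297.2 130.9] [182.4 405.2]
[362.2  93.8] [200.6 263.6]
[394.3  75.5] [209.3 195.9]
```

View pics/t6.png

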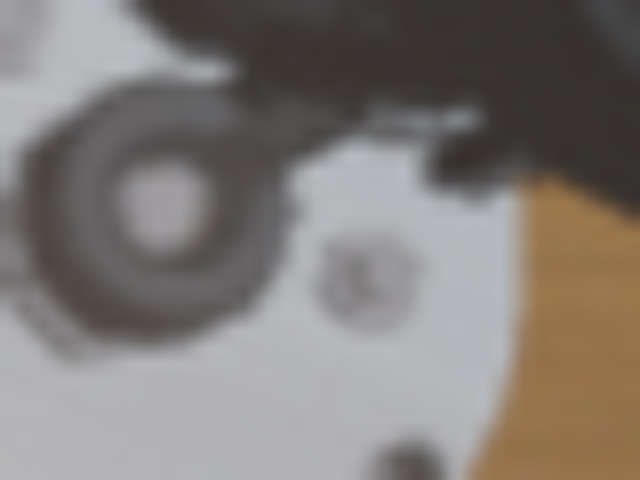

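View pics/s6.png

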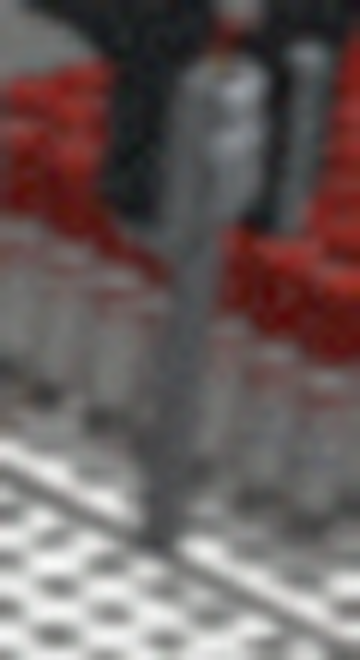

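```bash
python3 -m jog '[[[0,1,-0.15],0,1],[[0,2,-0.15],0,1],[[0,3,-0.15],0,1],[[0,3.5,-0.15],0,1],[[0,4,-0.15],0,1],[[0,4.5,-0.15],0,1],[[0,4.5,-0.15],0,1]]'
python3 -c "
from h import *
shift((.5898,-.1593,.305));g=get_obs();print(g['contact_force'],g['moment'])
s=grab_frame('scene');crop(s,350,100,420,200,6,'s7.png')"
```

```text
clock: 7.35
tcp_pos: [0.5895, -0.161, 0.3651]
orientation: [-1.561, 0.204, -0.203]
contact_force: [0.3, -0.1, -1.3]
grip_width: 0.0165
clk 7.35 tcp [ 0.5895 -0.161   0.3651] shift cm [-0.01  6.01  0.17] yaw z deg 75.17 tilt y [-5.e-04  1.e-04 -1.e+00] q [-0.14  0.43  0.4   1.78 -0.2   0.97  1.65]
[ 0.33326159 -0.09488596 -1.29631401] [ 0.02067722 -0.02068804 -0.01660856]
```

View pics/s7.png

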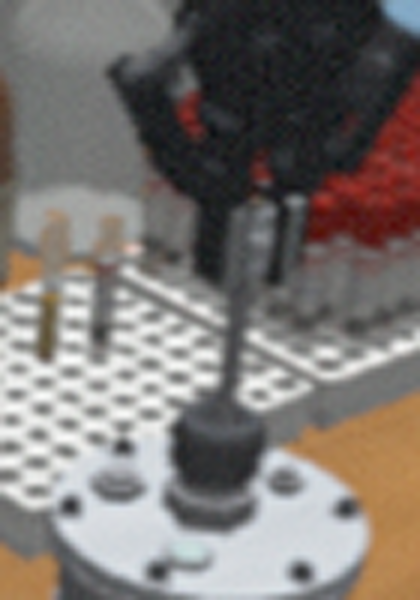

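```bash
python3 -m jog '[[[0,0.4,0.05],0,1],[[0,0.8,0.05],0,1],[[0,1.2,0.05],0,1],[[0,1.6,0.05],0,1],[[0,1.6,0.05],0,1]]'
python3 -c "
from h import *
shift((.5898,-.1593,.305));g=get_obs();print(g['contact_force'],g['moment'])"
```

```text
clock: 8.02
tcp_pos: [0.5897, -0.1605, 0.349]
orientation: [-1.561, 0.203, -0.203]
contact_force: [-0.5, -1.2, -1.4]
grip_width: 0.0162
clk 8.025 tcp [ 0.5897 -0.1605  0.349 ] shift cm [-0.02  4.4   0.12] yaw z deg 75.17 tilt y [-4.e-04 -0.e+00 -1.e+00] q [-0.13  0.45  0.39  1.79 -0.21  0.94  1.66]
[-0.49535856 -1.24933308 -1.41143079] [-0.0434285  -0.19600475 -0.01518274]
```

```bash
python3 -m jog '[[[0,0.5,0.05],0,1],[[0,1.0,0.05],0,1],[[0,1.5,0.05],0,1],[[0,1.8,0.05],0,1],[[0,1.8,0.05],0,1]]'; python3 -m jog '[[[0,0.3,0],0,1],[[0,0.6,0],0,1],[[0,0.9,0],0,1],[[0,1.1,0],0,1]]'
python3 -c "
from h import *
shift((.5898,-.1593,.305));g=get_obs();print(g['contact_force'],g['moment'])"
```

```text
clock: 8.65
tcp_pos: [0.5898, -0.1601, 0.3311]
orientation: [-1.561, 0.203, -0.203]
contact_force: [1.4, -1.7, -2.5]
grip_width: 0.0164
clock: 9.15
tcp_pos: [0.59, -0.1601, 0.3204]
orientation: [-1.561, 0.203, -0.204]
contact_force: [1.8, -1.6, 0.2]
grip_width: 0.0165
clk 9.15 tcp [ 0.59   -0.1601  0.3204] shift cm [-0.04  1.54  0.07] yaw z deg 75.17 tilt y [ 8.e-04 -1.e-04 -1.e+00] q [-0.12  0.48  0.38  1.81 -0.22  0.89  1.67]
[ 1.75017851 -1.57185808  0.23842836] [-0.3455298  -0.52492095  0.00589394]
```

```bash
python3 -m jog '[[[0,0.3,0],0,1],[[0,0.6,0],0,1],[[0,0.8,0],0,1],[[0,0.8,0],0,1]]'
python3 -c "
from h import *
shift((.5898,-.1593,.305));g=get_obs();print(g['contact_force'],g['moment'])
s=grab_frame('scene');crop(s,350,100,420,200,6,'s8.png')"
```

```text
clock: 9.65
tcp_pos: [0.5898, -0.16, 0.3119]
orientation: [-1.561, 0.203, -0.203]
contact_force: [3.1, -1.7, -2.8]
grip_width: 0.0163
clk 9.65 tcp [ 0.5898 -0.16    0.3119] shift cm [-0.02  0.69  0.07] yaw z deg 75.17 tilt y [-4.e-04 -1.e-04 -1.e+00] q [-0.12  0.49  0.38  1.82 -0.23  0.87  1.68]
[ 3.12624069 -1.65679225 -2.79375361] [-0.45610685 -0.76487267  0.01300629]
```

View pics/s8.png

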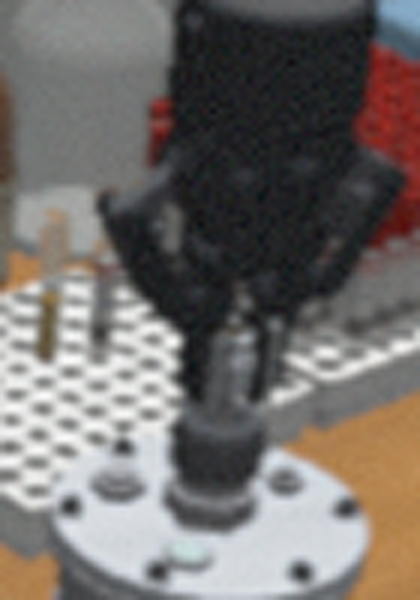

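```bash
python3 -m jog '[[[0,0,0],0,0.3],[[0,0,0],0,0.2],[[0,0,0],0,0.2],[[0,-0.7,0],0,0.2],[[0,-0.7,0],0,0.2],[[0,-0.7,0],0,0.2]]'
python3 -c "
from h import *
shift((.5898,-.1593,.305));g=get_obs();print(g['contact_force'],g['moment'])
s=grab_frame('scene');crop(s,350,100,420,200,6,'s9.png')
for z in (.131,.137,.144,.163,.170): print(z,((proj(s,(.5898,-.1593,z))-[350,100]+.5)*6).round())"
```

```text
clock: 10.45
tcp_pos: [0.5898, -0.16, 0.3196]
orientation: [-1.561, 0.203, -0.203]
contact_force: [-0.1, 0.8, -1.0]
grip_width: 0.0342
clk 10.45 tcp [ 0.5898 -0.16    0.3196] shift cm [-0.02  1.46  0.07] yaw z deg 75.17 tilt y [ 2.e-04  1.e-04 -1.e+00] q [-0.12  0.48  0.38  1.81 -0.22  0.89  1.67]
[-0.13632299  0.75855718 -0.98576862] [-0.01459763 -0.0475548  -0.04960908]
0.131 [222. 417.]
0.137 [224. 404.]
0.144 [226. 389.]
0.163 [231. 347.]
0.17 [233. 331.]
```

View pics/s9.png

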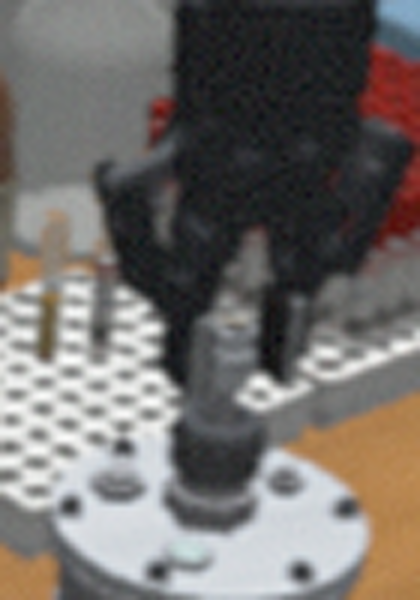

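```bash
python3 -c "
from h import *
s=grab_frame('scene');crop(s,370,145,405,190,13,'s10.png')
for z in (.131,.137,.144,.163,.170): print(z,((proj(s,(.5898,-.1593,z))-[370,145]+.5)*13).round())"
```

```text
0.131 [222. 319.]
0.137 [225. 290.]
0.144 [230. 257.]
0.163 [241. 166.]
0.17 [246. 132.]
```

View pics/s10.png

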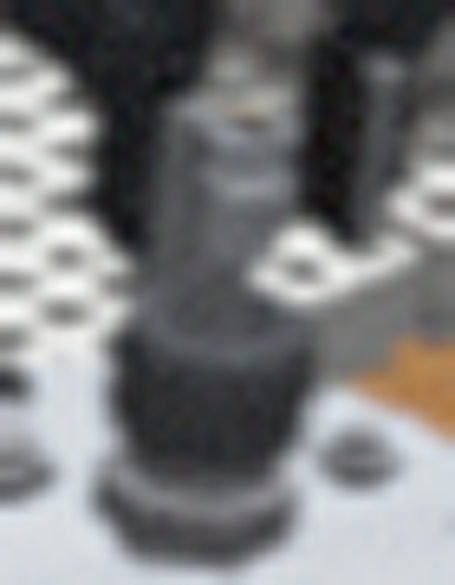

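```bash
python3 -m jog '[[[0,0,0],0,0.5],[[0,0,0],0,1],[[0,0,0],0,1],[[0,0,0],0,1],[[0,0,0],0,1]]' 90; python3 -m jog '[[[0,0.2,0],0,1],[[0,0.4,0],0,1],[[0,0.5,0],0,1]]'; python3 -m jog '[[[0,0.15,0],0,1],[[0,0.3,0],0,1]]'
python3 -c "
from h import *
shift((.5898,-.1593,.305));g=get_obs();print(g['contact_force'],g['moment'])
s=grab_frame('scene');crop(s,370,145,405,190,13,'s11.png')"
```

```text
clock: 11.18
tcp_pos: [0.5898, -0.16, 0.3192]
orientation: [-1.561, 0.204, -0.203]
contact_force: [0.7, 0.1, -3.1]
grip_width: 0.0152
clock: 11.55
tcp_pos: [0.5899, -0.1601, 0.3145]
orientation: [-1.561, 0.203, -0.204]
contact_force: [0.4, 0.3, 0.7]
grip_width: 0.0153
clock: 11.8
tcp_pos: [0.59, -0.1601, 0.3117]
orientation: [-1.561, 0.203, -0.204]
contact_force: [-0.7, -0.2, 8.4]
grip_width: 0.0154
clk 11.8 tcp [ 0.59   -0.1601  0.3117] shift cm [-0.04  0.67  0.07] yaw z deg 75.17 tilt y [ 6.e-04 -0.e+00 -1.e+00] q [-0.12  0.49  0.38  1.82 -0.23  0.87  1.68]
[-0.68104642 -0.22421452  8.42459926] [-0.0080119   0.20138761 -0.02768266]
```

View pics/s11.png

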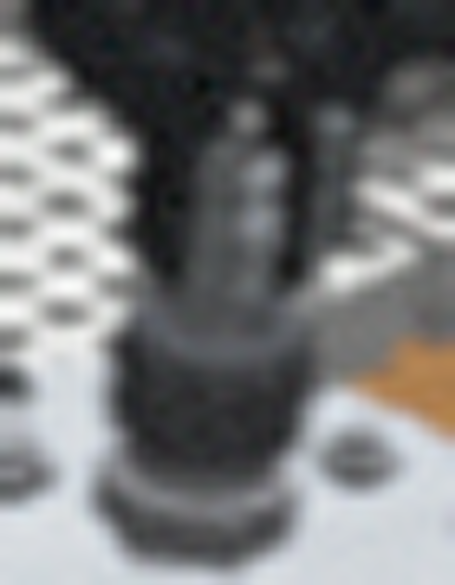

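```bash
python3 -m jog '[[[0,0,0],0,1],[[0,0,0],0,1]]'; python3 -m jog '[[[0,0.05,0],0,1],[[0,0.05,0],0,1]]'; python3 -m jog '[[[0,0.05,0],0,1],[[0,0.05,0],0,1]]'
```

```text
clock: 12.1
tcp_pos: [0.59, -0.1601, 0.3117]
orientation: [-1.561, 0.203, -0.204]
contact_force: [-0.6, -1.5, 4.1]
grip_width: 0.0153
clock: 12.35
tcp_pos: [0.5901, -0.1602, 0.3116]
orientation: [-1.561, 0.202, -0.204]
contact_force: [-0.9, -0.3, 7.4]
grip_width: 0.015
clock: 12.6
tcp_pos: [0.5903, -0.1603, 0.3115]
orientation: [-1.561, 0.202, -0.205]
contact_force: [-1.5, 0.5, 9.6]
grip_width: 0.015
```

```bash
python3 -m jog '[[[0,0.05,0],0,1],[[0,0.05,0],0,1]]'; python3 -m jog '[[[0,0.05,0],0,1],[[0,0.05,0],0,1],[[0,0.05,0],0,1]]'
python3 -c "
from h import *
s=grab_frame('scene');crop(s,370,145,405,190,13,'s12.png')
t=grab_frame('top');crop(t,370,180,430,230,12,'t12.png')"
```

```text
clock: 12.85
tcp_pos: [0.5904, -0.1603, 0.3114]
orientation: [-1.561, 0.201, -0.205]
contact_force: [-1.3, 1.0, 12.4]
grip_width: 0.015
clock: 13.22
tcp_pos: [0.5905, -0.1604, 0.3113]
orientation: [-1.561, 0.201, -0.206]
contact_force: [-2.2, 0.5, 15.1]
grip_width: 0.0155
```

View pics/s12.png

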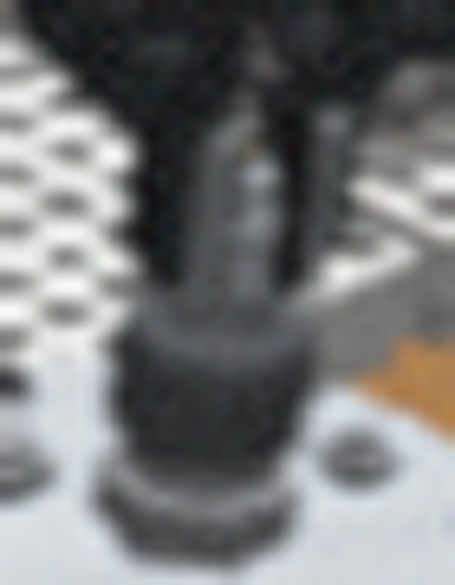

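```bash
python3 -m jog '[[[0,-0.15,0],0,1],[[0,-0.15,0],0,0.5],[[0,-0.15,0],0,-0.2],[[0,-0.15,0],0,-0.6],[[0,-0.15,0],0,-0.6],[[0,-0.15,0],0,-0.6]]'
python3 -c "
from h import *
shift((.5898,-.16,.283));g=get_obs();print(g['contact_force'],g['moment'])
s=grab_frame('scene');crop(s,370,145,405,190,13,'s13.png')
t=grab_frame('top');crop(t,370,180,430,230,12,'t13.png')
for z in (.131,.137,.163,.17): print(z,((proj(s,(.5898,-.1595,z))-[370,145]+.5)*13).round())"
```

```text
clock: 14.08
tcp_pos: [0.5898, -0.16, 0.3108]
orientation: [-1.561, 0.203, -0.203]
contact_force: [-0.4, 0.1, 0.1]
grip_width: 0.0686
clk 14.075 tcp [ 0.5898 -0.16    0.3108] shift cm [-0.    2.78  0.  ] yaw z deg 75.17 tilt y [-1.e-04  0.e+00 -1.e+00] q [-0.12  0.5   0.37  1.82 -0.23  0.87  1.68]
[-0.35932985  0.14375066  0.09656662] [ 0.00603945 -0.00265793 -0.02598774]
0.131 [222. 318.]
0.137 [226. 290.]
0.163 [242. 166.]
0.17 [247. 132.]
```

View pics/s13.png

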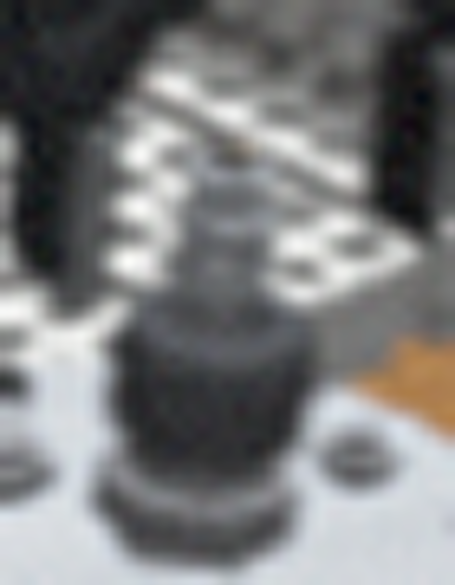

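```bash
python3 -m jog '[[[0,1,0],0,-0.6],[[0,2,0],0,-0.6],[[0,2.75,0],0,-0.6],[[0,2.75,0],0,-0.6]]'; python3 -c "
from h import *
shift((.5898,-.16,.283));g=get_obs();print(g['contact_force'],g['moment'])
s=grab_frame('scene');crop(s,355,125,425,200,9,'s14.png')"
```

```text
clock: 14.68
tcp_pos: [0.5895, -0.1599, 0.2824]
orientation: [-1.561, 0.205, -0.202]
contact_force: [-0.2, -0.5, 0.1]
grip_width: 0.0684
clk 14.675 tcp [ 0.5895 -0.1599  0.2824] shift cm [ 0.03 -0.06  0.  ] yaw z deg 75.17 tilt y [-1.8e-03  2.0e-04 -1.0e+00] q [-0.1   0.53  0.36  1.84 -0.25  0.82  1.69]
[-0.18714969 -0.47759397  0.05884034] [ 0.03434281 -0.00435618  0.00653047]
```

View pics/s14.png

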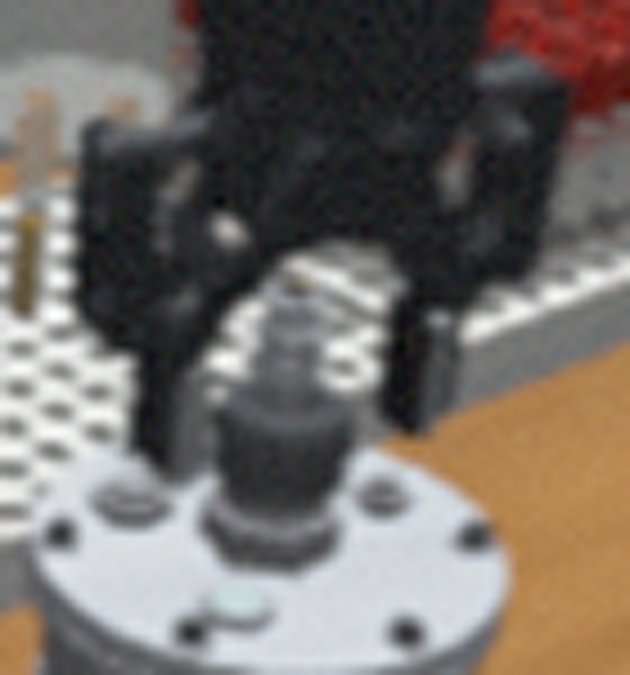

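```bash
python3 -m jog '[[[0,0,0],0,0],[[0,0,0],0,0.3],[[0,0,0],0,1],[[0,0,0],0,1],[[0,0,0],0,1],[[0,0,0],0,1]]' 90; cat > m.py <<'E'
from h import *
g=get_obs();print(round(g["clock"],2),"F",np.round(g["contact_force"],1),"M",np.round(g["moment"],3),"q7",round(g["joints"][6],3));shift((.5898,-.16,.283))
E
python3 m.py
```

```text
clock: 15.48
tcp_pos: [0.5899, -0.1605, 0.2844]
orientation: [-1.561, 0.203, -0.204]
contact_force: [-1.9, -0.8, 5.9]
grip_width: 0.0355
15.47 F [-1.9 -0.8  5.9] M [-0.1    0.432  0.106] q7 1.692
clk 15.475 tcp [ 0.5899 -0.1605  0.2844] shift cm [-0.02  0.14  0.05] yaw z deg 75.17 tilt y [ 9.e-04 -4.e-04 -1.e+00] q [-0.11  0.53  0.36  1.84 -0.25  0.82  1.69]
```

```bash
for i in 1; do python3 -m jog '[[[0,-0.1,0],0.05,1],[[0,-0.1,0],0.1,1],[[0,-0.1,0],0.1,1]]' >/dev/null; python3 m.py; python3 -m jog '[[[0,0,0],0.05,1],[[0,0,0],0.1,1],[[0,0,0],0.1,1]]' >/dev/null; python3 m.py; done
```

```text
15.85 F [ 1.6 -1.2 -2.6] M [-0.36  -0.229 -0.01 ] q7 1.608
clk 15.85 tcp [ 0.5899 -0.1602  0.2845] shift cm [-0.02  0.15  0.01] yaw z deg 69.47 tilt y [ 5.e-04 -6.e-04 -1.e+00] q [-0.12  0.53  0.39  1.84 -0.26  0.82  1.61]
16.23 F [ 1.3 -0.9 -2.1] M [-0.189 -0.262  0.045] q7 1.525
clk 16.225 tcp [ 0.59   -0.16    0.2845] shift cm [-0.02  0.15 -0.01] yaw z deg 63.79 tilt y [ 7.e-04 -2.e-04 -1.e+00] q [-0.14  0.54  0.41  1.84 -0.28  0.82  1.53]
```

```bash
for i in 1 2; do python3 -m jog '[[[0,0,0],0.05,1],[[0,0,0],0.1,1]]' >/dev/null; python3 m.py; done
```

```text
16.48 F [ 1.5 -1.3 -1.4] M [-0.177 -0.329  0.354] q7 1.442
clk 16.475 tcp [ 0.5901 -0.1598  0.2845] shift cm [-0.02  0.15 -0.04] yaw z deg 58.05 tilt y [ 8.e-04  0.e+00 -1.e+00] q [-0.16  0.54  0.44  1.84 -0.3   0.83  1.44]
16.73 F [ 1.7 -0.  -3.2] M [-0.034 -0.443  0.353] q7 1.358
clk 16.725 tcp [ 0.5903 -0.1596  0.2845] shift cm [-0.01  0.15 -0.06] yaw z deg 52.33 tilt y [ 1.e-03  2.e-04 -1.e+00] q [-0.18  0.55  0.46  1.84 -0.32  0.83  1.36]
```

```bash
sed -i 's/;shift.*//' m.py; for i in 1 2 3; do python3 -m jog '[[[0,0,0],0.05,1],[[0,0,0],0.1,1]]' >/dev/null; python3 m.py; done
```

```text
16.98 F [ 2.  -0.4 -2.5] M [ 0.012 -0.509  0.402] q7 1.276
17.23 F [ 3.2 -0.  -2.7] M [ 0.091 -0.651  0.387] q7 1.193
17.48 F [ 3.4  1.4 -3. ] M [ 0.164 -0.7    0.435] q7 1.111
```

```bash
python3 -m jog '[[[0,0,0],0.05,1],[[0,0,0],0.1,1]]'; python3 m.py; python3 -m jog '[[[0,0,0],0.05,1],[[0,0,0],0.1,1]]'; python3 m.py
```

```text
clock: 17.73
tcp_pos: [0.5909, -0.159, 0.2846]
orientation: [-1.408, 0.821, -0.824]
contact_force: [4.8, 1.7, -3.0]
grip_width: 0.0355
17.73 F [ 4.8  1.7 -3. ] M [ 0.209 -0.842  0.507] q7 1.028
clock: 17.98
tcp_pos: [0.591, -0.1589, 0.2845]
orientation: [-1.376, 0.897, -0.9]
contact_force: [5.6, 0.9, -4.5]
grip_width: 0.0354
17.98 F [ 5.6  0.9 -4.5] M [ 0.226 -0.995  0.619] q7 0.946
```

```bash
python3 -m jog '[[[0,0,0],0.04,1],[[0,0,0],0.08,1]]'; python3 m.py
```

```text
clock: 18.23
tcp_pos: [0.5912, -0.1588, 0.2846]
orientation: [-1.347, 0.957, -0.96]
contact_force: [5.2, 0.7, -4.8]
grip_width: 0.0355
18.23 F [ 5.2  0.7 -4.8] M [ 0.223 -1.159  0.755] q7 0.881
```

```bash
python3 -m jog '[[[0,0,0],0,1]]' >/dev/null; python3 m.py; python3 -m jog '[[[0,0,0],0,0.3],[[0,0,0],0,0],[[0,0,0],0,-0.3],[[0,0,0],0,-0.6],[[0,0,0],0,-0.6]]'; python3 m.py
```

```text
18.35 F [ 5.3  1.7 -4.5] M [ 0.235 -1.11   0.478] q7 0.881
clock: 18.98
tcp_pos: [0.5897, -0.1602, 0.2845]
orientation: [-1.348, 0.962, -0.961]
contact_force: [-0.5, -0.3, -0.4]
grip_width: 0.0685
18.98 F [-0.5 -0.3 -0.4] M [-0.025 -0.032 -0.032] q7 0.88
```

```bash
python3 -m jog '[[[0,-1,0],0,-0.6],[[0,-3,0],0,-0.6],[[0,-6,0],0,-0.6],[[0,-10,0],0,-0.6],[[0,-14,0],0,-0.6],[[0,-14,0],0,-0.6],[[0,-14,0],0,-0.6]]'; python3 -c "
from h import *
s=grab_frame('scene');crop(s,370,145,405,190,13,'s15.png');cv2.imwrite('pics/s16.png',s['image']);cv2.imwrite('pics/t16.png',grab_frame('top')['image'])
for z in (.131,.137,.163,.17): print(z,((proj(s,(.5898,-.1595,z))-[370,145]+.5)*13).round())"
```

```text
clock: 19.85
tcp_pos: [0.5896, -0.16, 0.425]
orientation: [-1.347, 0.961, -0.961]
contact_force: [-1.0, -0.5, -0.8]
grip_width: 0.0683
0.131 [222. 318.]
0.137 [226. 290.]
0.163 [242. 166.]
0.17 [247. 132.]
```

View pics/s15.png

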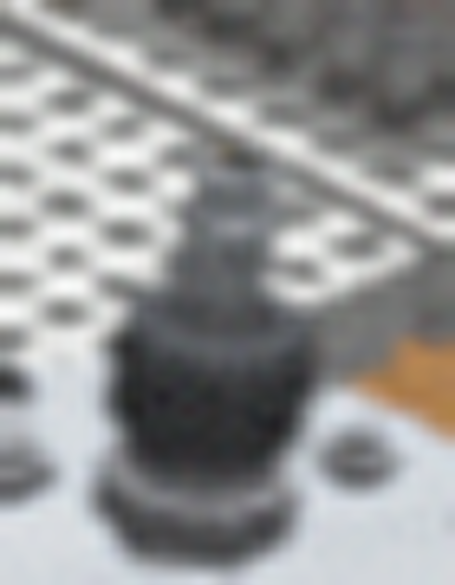

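View pics/s16.png

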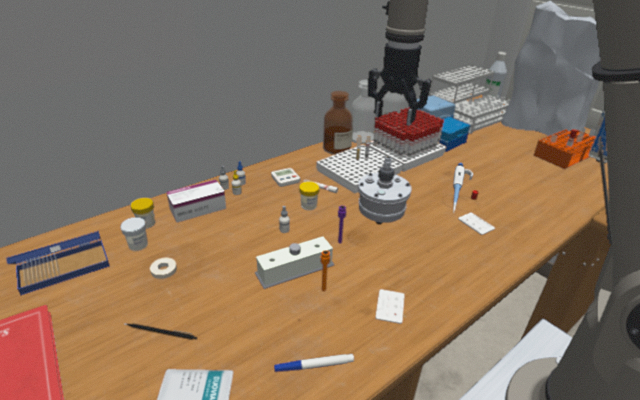

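The probe's head top is at crop pixel (240,162), which matches z = 0.163 m when home and is unchanged by the tightening. The plug (295,250), dropper bottle (284,222) and specimen cup (310,195) are where they were, and the gripper is clear. I'm handing in.

```bash
python3 -c "
from bench import *
print(hand_in())"
```

```text
the job is handed in; nothing more can be done
None
```

I moved the grey probe from the stand into the nut, pressed it onto the well floor, tightened the nut and handed the job in, about 20 s into the 69 s allowed. No verdict is reported, so what follows is what my own checks showed.

- **Probe:** I regripped it higher partway down so the fingertips would stay clear of the nut. The final press on the floor reached about 15 N, inside the 8 to 25 N range. After release and after tightening, the head top matched its home height (0.163 m) in the scene camera.
- **Nut:** I turned it about 1.0 rad clockwise and then stopped. Torque while turning rose from about 0.35–0.39 N m running free to 0.755 N m. That is a rise of 0.37–0.40 N m, at the upper edge of a firm grip and below the 0.5 N m that counts as forcing.
- **Surroundings:** The final scene picture shows the plug, dropper bottle and cup where they were, and the gripper is open and well above the vessel.

**Less certain:**
- I never clearly felt the springs as the probe went past them.
- Torque read at rest was about zero while the nut ran free and 0.48 N m after the last step. I relied only on readings taken while turning.
- About 5 N of sideways force built up during the turn, from a slight misalignment of the tool and nut axes. It disappeared when I let go.

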